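# Bring the tripped power pack back on

### The arm

A 6-joint arm with a two-finger parallel gripper is mounted at the origin on a cart in front of the work surface, level with it; the furniture and walls round the work are solid. World frame = base frame: x ahead of the robot, y to its left, z up, the work surface at z = 0. Lengths are in mm, angles in rad, forces in N, time in s.
With the tool pointing down it reaches from about 350 to 875 mm from the base axis. Payload 4.2 kg.
Tool frame: the origin (TCP) lies at the very end of the fingers, on their centre line; the grasp point (between the pads) lies 19 mm behind it; y points along the fingers, z is the direction in which the jaws open and shut, and the axes are right-handed (so a half turn about y gives the same grasp; the last joint's range is limited). The gripper opens to 85 mm and grips with 20 to 120 N. Pads are 22 mm wide; open, the fingers measure 114 mm over their backs; the gripper's body (76 mm by 85 mm) begins 54 mm behind the grasp point. The pads swing forward as they close: fully open they stand 13 mm farther back than shut.
Start: joints at [-0.911, 0.385, 0.008, 0, -1.194, -0.259], TCP at [243.86, -575.44, 231.312] pointing down, gripper open.
Joint ranges: [-3.14, 3.14], [-1.21, 2.06], [-1.07, 1.41], [-3.16, 2.05], [-2.99, -0.16], [-3.1, 3.1]. Speed limits (rad/s): [2.79, 2.79, 3.14, 3.14, 3.14, 3.14].

### API

Orientations are given as a unit quaternion [x, y, z, w].
In Python, from bench import arm gives the robot as it stands.
- The arm moves only by the shell command python3 -m creep 'ROWS'. ROWS is JSON, a list of rows, each an object with "delta_pos": the shift along the tool's x, y, z in mm, a list of three; "rot": the turn, a rotation vector about the tool's x, y, z in rad, a list of three; "jaw": the finger opening in mm, from 0 to 85.4. A call has exactly 10 rows; each row shifts and turns the commanded pose from where the row before left it, along the tool's axes as they then stand; what a row does not reach is not made up. A row lasts 1/12 s, in which the tool goes at most 41.7 mm and 7.16 degrees, less where a joint would pass 70% of its speed; a pose out of reach is approached as far as the arm can. A call is refused whole if a number of a shift passes 41.7 or a number of a turn 0.125, either way. A call with a gripper value outside its range is refused whole. The fingers move at their own pace and stop on an object; the grip force is fixed at half the most. Time passes only in rows, so rows that do not move let the fingers close, or fill a call up. It gives the time, the measured TCP pose, the force and the opening at its end, in the units of the state.
- arm.read_state(): the state, without advancing time (a new reading comes with each control period).
- arm.get_image(name): name is "scene" or "top"; returns the picture (420x560x3 uint8, red, green, blue); there is no depth.
- arm.calibration(name): a dict with "intrinsics" (3x3 intrinsics, pixels), "dist_coeffs" ([k1, k2, p1, p2, k3] as OpenCV has them; the pictures are not rectified), "R" (3x3) and "t" (3): a world point X has camera coordinates R X + t. Camera axes: x right, y down, z forward; pixel columns grow to the right and rows downward; lengths in mm; the calibration is good to about 2 mm. A picture is of the moment at which its call begins. calibration takes no time and is no camera call.
- arm.job_done(): hands the job in, once; it reports no verdict.
Trained networks look in the newest picture that a camera, given by its name, has taken for a name from the list of things; names that differ only in an ending like _2 or _b are one class to them, and where a whole thing is asked for, a point or a joint stands for the part that bears it (a point fixed in the world has none). Each returns a list of dicts, best first, with "p" (0 to 1); they miss things now and then, are a little off and sometimes report something else, mostly with a low value. They report only what shows in the picture. A call takes as long as a camera call.
- arm.find_in(camera, target): "location" ([column, row] in pixels, amid what is visible of it).
- arm.masks_of(camera, target): "pixels" (420x560 bool, what is visible of it) and "location" ([column, row] in pixels, amid what is visible of it).
The state is a dict: "clock": time; "joints": joint angles; "joint_vel": joint speeds; "joint_efforts": joint torques, N m; "position": TCP position; "ee_rot": TCP orientation; "contact_force": force on the tool from outside, world axes, zero at the start; "wrist_torque": the same for the moment, N m; "gripper_width": finger opening in mm.
Only numpy, scipy, OpenCV 4.12 (cv2) and the standard library are available. Lean on these libraries where they do the work, as an engineer would, in place of code of your own. Each camera call takes 0.05 s, during which the arm holds its last target. There are 200 camera calls.

### The job

The bench's battery power pack has tripped on overload. Bring it back on with light presses of a fingertip, in this order: push the popped-out breaker pin in until it stays in, then press down the raised far end of the rocker switch so that it flips over, then tap the large round output button and let it spring back up. Do not press the small lamp button, do not lift or shove the pack, and leave the things around it where they are.

Things in the scene. Friction and masses are not known exactly. Their poses are not given: they have to be found in the camera images.
- power_pack: portable power pack: grey box, black corners, 150 (x) x 170 (y) mm, 2 to 3 kg, loose on rubber feet. Origin: centre of its underside. x: front (outlets) to rear (carry bar); y: left seen from the front. Level panel 92 mm up. Bar along y at x = 61, top 36 mm above the panel. On the panel at (x, y): breaker (-42, 45), rocker (18, 45), output button (-35, -35), lamp button (36, -62)
- breaker_top (a point): centre of the top of the breaker pin, a white pin 14 mm across in a low steel hexagonal collar (25 mm across, 3 mm high). Popped out, it stands 16 mm above the panel; pushed in, 8 mm. It moves with the pin; axes as the pack's
- breaker (a joint): how far the breaker pin is pushed in, m: 0 popped out (at the start), 0.008 fully in. An over-centre spring: takes about 3.5 N at first, snaps in by itself past about 0.005 and stays in. Pressed on with over 9 N, its rubber mount gives up to 5 mm more
- rocker_far (a point): point on the top face of the black rocker switch, 16 mm from its pivot line towards the rear of the pack, moving with it. Raised at the start, 18 mm above the panel; flipped over, 11 mm. The rocker is 46 mm long (x), 29 mm wide (y) and tips about a y axis at its middle, 11 mm above the panel; the frame round it is 3 mm high
- rocker_near (a point): the same point on the rocker's other end, 16 mm from the pivot towards the front of the pack; down at the start
- rocker (a joint): rocker angle, rad: 0 = near end down (off, at the start), 0.44 = far end down (on). Over-centre spring, about 3 N at rocker_far; it snaps to whichever side of 0.22 it is on. Rubber mount as the breaker's
- output_top (a point): centre of the top of the large output button, a grey round button 26 mm across standing 15 mm above the panel in a steel ring 33 mm across and 3 mm high; moves with the button
- output_button (a joint): how far the output button is pressed, m: 0 up, 0.008 fully down (1 N to start, 5.5 N fully down); it springs back. It counts as tapped from 0.003. Rubber mount as the breaker's
- lamp_top (a point): centre of the top of the small lamp button, grey, 13 mm across, 8 mm high; not to be pressed
- lamp_button (a joint): how far the lamp button is pressed, m: 0 up, 0.004 fully down; it springs back
- marker_blue: white marker with a blue cap, 126 x 18 x 17 mm, lying in front of the pack; a bystander
- screw_jar: white round screw-top jar, 64 mm across and 66 mm high, standing at the pack's left side; a bystander. Origin: centre of its underside
- glue_bottle: white glue bottle, 36 mm across, 96 mm high with its cap, standing to the right near the bench's front edge; a bystander. Origin: centre of its underside

How it is judged:
By the outcome, as a careful person would: the job done as asked, in the order asked, and still so for the second after the job is handed in, with the robot touching nothing.
It also fails if it takes over 38 s, if anything falls off the work surface, if the arm or the gripper's body presses on something with over 40 N, if the wrist force passes 120 N, or if a joint passes its speed limit or range.

## Working session

There is one attempt and no reset: what is moved stays moved. The work goes in short steps, Python scripts to look and compute and a shell command to move; the robot and the scene stay as the last step left them, time stands still between calls to the robot, and variables do not carry over. Pictures are saved under pics/ and viewed, about 8 in all and at most 12, crops included, and the job is handed in when it is done.

```bash
mkdir -p pics
python3 - <<'E'
from bench import arm
import cv2,numpy as np
s=arm.read_state();print({k:np.round(v,3).tolist() for k,v in s.items()})
for n in("scene","top"):
    im=arm.get_image(n);cv2.imwrite(f"pics/{n}0.png",im[:,:,::-1])
    c=arm.calibration(n);print(n,{k:np.round(v,3).tolist() for k,v in c.items()})
    for t in("power_pack","breaker_top","rocker_far","rocker_near","output_top","lamp_top","screw_jar","glue_bottle","marker_blue"):
        print(t,[(np.round(d["location"],1).tolist(),round(float(d["p"]),2)) for d in arm.find_in(n,t)[:2]])
E
```

```text
{'clock': 0.0, 'joints': [-0.911, 0.386, 0.007, -0.0, -1.194, -0.259], 'joint_vel': [-0.001, -0.001, -0.001, 0.002, -0.001, 0.001], 'joint_efforts': [-0.0, -39.229, 18.84, 4.186, -0.005, 0.0], 'position': [243.603, -574.933, 230.204], 'ee_rot': [-0.692, -0.14, 0.141, 0.694], 'contact_force': [0.329, -0.791, -0.217], 'wrist_torque': [-0.011, 0.058, -0.022], 'gripper_width': 85.719}
scene {'intrinsics': [[441.258, 0.0, 278.692], [0.0, 441.258, 212.392], [0.0, 0.0, 1.0]], 'dist_coeffs': [-0.136, 0.0, 0.0, 0.0, 0.0], 'R': [[-0.834, -0.552, -0.018], [-0.419, 0.654, -0.63], [0.36, -0.518, -0.776]], 't': [562.849, 90.968, 909.398]}
power_pack [([256.5, 257.3], 0.93)]
breaker_top [([278.4, 261.6], 0.48)]
rocker_far [([243.7, 257.6], 0.66)]
rocker_near [([245.1, 259.6], 0.96)]
output_top [([284.3, 229.7], 0.7), ([304.9, 281.6], 0.58)]
lamp_top []
screw_jar [([206.1, 319.5], 0.77)]
glue_bottle [([355.0, 192.0], 0.87)]
marker_blue []
top {'intrinsics': [[520.713, 0.0, 271.95], [0.0, 520.713, 219.375], [0.0, 0.0, 1.0]], 'dist_coeffs': [-0.072, 0.0, 0.0, 0.0, 0.0], 'R': [[0.002, -1.0, 0.009], [-0.999, -0.002, -0.036], [0.037, -0.009, -0.999]], 't': [265.782, 497.663, 1129.149]}
power_pack [([232.4, 224.5], 0.94)]
breaker_top [([216.5, 253.3], 0.48)]
rocker_far []
rocker_near [([208.0, 227.6], 0.79), ([164.2, 219.6], 0.52)]
output_top [([252.6, 233.2], 0.59)]
lamp_top [([359.5, 261.8], 0.39)]
screw_jar [([164.2, 219.0], 0.74), ([206.4, 223.3], 0.2)]
glue_bottle [([358.8, 262.6], 0.83)]
marker_blue [([243.0, 268.5], 0.67)]
```

Run:
```python
import cv2
a=cv2.imread("pics/scene0.png")[170:350,160:400];b=cv2.imread("pics/top0.png")[160:310,140:380]
cv2.imwrite("pics/c1.png",cv2.resize(a,None,fx=3.3,fy=3.3,interpolation=cv2.INTER_CUBIC))
cv2.imwrite("pics/c2.png",cv2.resize(b,None,fx=3.3,fy=3.3,interpolation=cv2.INTER_CUBIC))
```

```text
(no output)
```

View pics/c1.png

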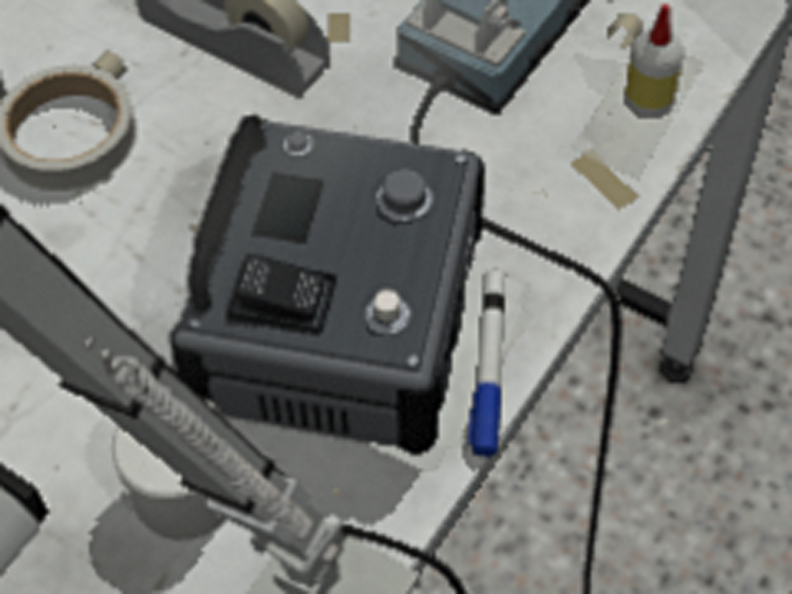

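View pics/c2.png

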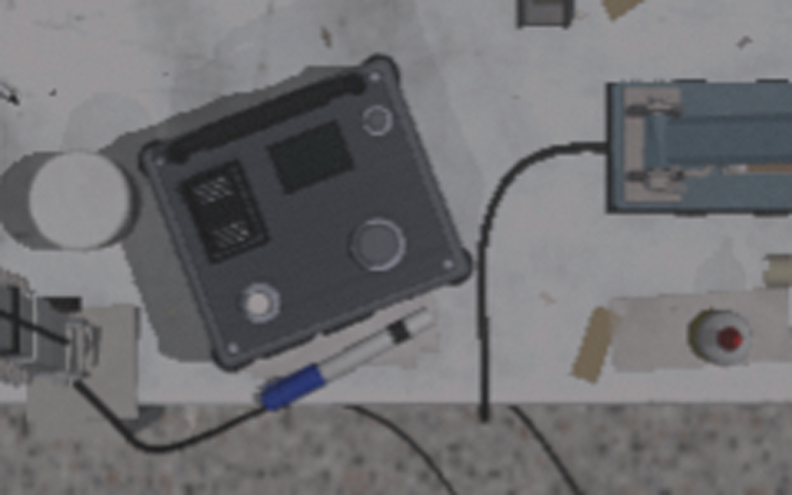

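The crops show the pack turned slightly, with the breaker at about (218,252), the output button at (254,233) and the rocker at (208,223) in the top image. There is also a sprung lamp arm at the left. I'll fit the pack pose and look at the full scene for obstacles.

```bash
cat > h.py <<'E'
from bench import arm
import numpy as np,cv2
from scipy.optimize import least_squares
from scipy.spatial.transform import Rotation as Ro
def proj(n,P):
    c=arm.calibration(n);R=np.array(c["R"],float)
    return cv2.projectPoints(np.array(P,float).reshape(-1,3),cv2.Rodrigues(R)[0],np.array(c["t"],float),np.array(c["intrinsics"],float),np.array(c["dist_coeffs"],float))[0][:,0]
def pw(p,L): return np.array(L)@Ro.from_euler('z',p[2]).as_matrix().T+[p[0],p[1],0]
E
python3 - <<'E'
from h import *
L=np.array([[-42,45,108],[-35,-35,107],[36,-62,100],[18,45,105.]])
z=lambda a,o:(np.array(a)+.5)/3.3-.5+np.array(o)
ob={"top":z([[259,302],[377,243],[376,119],[224,211]],[140,160]),"scene":z([[387,303],[404,188],[298,141],[283,287]],[160,170])}
def f(p,ns=("top","scene")): return np.concatenate([(proj(n,pw(p,L))-ob[n]).ravel() for n in ns])
for ns in(("top",),("scene",),("top","scene")):
    r=least_squares(f,[550,0,0.3],args=(ns,));print(ns,r.x.round(3),r.fun.round(1))
p=r.x
for k,l in dict(breaker=[-42,45,108],far=[34,45,110],out=[-35,-35,107],lamp=[36,-62,100],bar=[61,0,128]).items():print(k,pw(p,[l]).round(1))
s=arm.read_state();print(Ro.from_quat(s["ee_rot"]).as_matrix().round(3))
a=cv2.imread("pics/scene0.png");b=cv2.imread("pics/top0.png")
cv2.imwrite("pics/full.png",cv2.resize(np.hstack([a,b]),(800,300),interpolation=cv2.INTER_AREA))
E
```

```text
('top',) [4.85086e+02 3.48606e+02 3.81000e-01] [-0.1  0.3  0.3  0.   0.2 -0.2 -0.4 -0.1]
('scene',) [4.84012e+02 3.47522e+02 3.77000e-01] [ 0.3  0.1  0.3 -0.3 -0.  -0.2 -0.6  0.3]
('top', 'scene') [4.84502e+02 3.48042e+02 3.79000e-01] [ 0.2  0.6  0.6  0.4  0.5  0.2 -0.1  0.1 -0.   0.1 -0.1 -0.3 -0.5 -0.1
 -0.9  0.4]
breaker [[428.8 374.3 108. ]]
far [[499.4 402.4 110. ]]
out [[464.9 302.6 107. ]]
lamp [[540.9 303.8 100. ]]
bar [[541.2 370.6 128. ]]
[[ 0.921 -0.    -0.39 ]
 [ 0.39   0.     0.921]
 [-0.    -1.     0.   ]]
```

View pics/full.png

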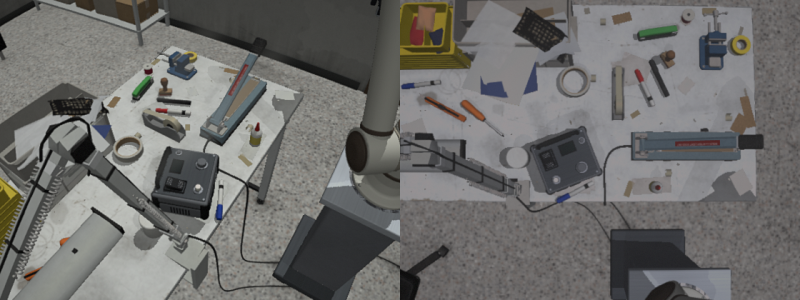

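The fit is consistent: both cameras agree to about 1.5 mm, with the pack at (484.5, 348, yaw 0.379). The lamp arm stands to the left of the pack, rising from a clamp at the bench front. I'll check where it is in 3-D before going there.

Run:
```python
import cv2,numpy as np
a=cv2.imread("pics/scene0.png")[150:420,0:300];b=cv2.imread("pics/top0.png")[150:420,0:300]
cv2.imwrite("pics/lamp.png",cv2.resize(np.hstack([a,b]),None,fx=1.333,fy=1.333,interpolation=cv2.INTER_CUBIC)[:,:800])
```

```text
(no output)
```

View pics/lamp.png

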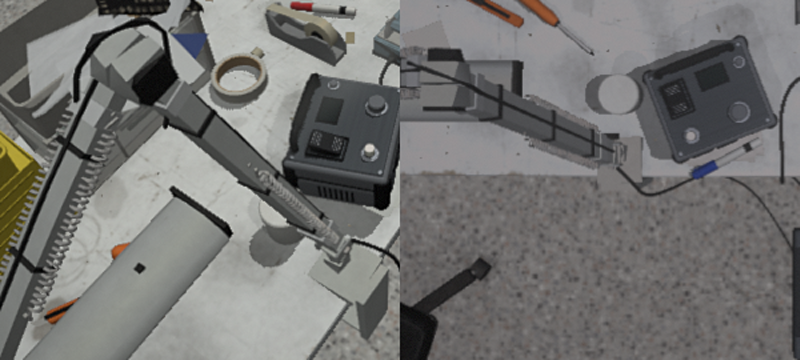

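```bash
python3 -m creep '[{"delta_pos":[10,0,10],"rot":[0,0,0],"jaw":0},{"delta_pos":[27.4,0,28],"rot":[0,0,0],"jaw":0},{"delta_pos":[27.4,0,28],"rot":[0,0,0],"jaw":0},{"delta_pos":[27.4,0,28],"rot":[0,0,0],"jaw":0},{"delta_pos":[27.4,0,28],"rot":[0,0,0],"jaw":0},{"delta_pos":[27.4,0,28],"rot":[0,0,0],"jaw":0},{"delta_pos":[27.4,0,28],"rot":[0,0,0],"jaw":0},{"delta_pos":[27.4,0,28],"rot":[0,0,0],"jaw":0},{"delta_pos":[27.4,0,28],"rot":[0,0,0],"jaw":0},{"delta_pos":[27.4,0,28],"rot":[0,0,0],"jaw":0}]'
```

```text
clock: 1.83
position: [378.2, -232.4, 231.7]
ee_rot: [0.693, 0.141, -0.14, -0.693]
contact_force: [1.4, -0.2, 0.1]
gripper_width: -0.1
```

The lamp base is at about (256,330) in the scene image and (154,259) in the top image. Its arm rises to an elbow and a lamp head further left. I'll triangulate these points.

Run:
```python
from h import *
for n,s,t in(("base",(256.5,330),(153.8,258.8)),("mid",(155,237),(75,228)),("elbow",(116,206),(30,213)),("head edge",(150,307),(91,207)),("jar",(206,319.5),(164,219))):
    r=least_squares(lambda X:np.r_[(proj("scene",X)[0]-s),(proj("top",X)[0]-t)],[450,500,100]);print(n,r.x.round(),r.fun.round(1))
```

```text
base [400. 499.  84.] [-6.4 -0.1  4.4  6.4]
mid [467. 562. 372.] [-2.  -0.1  1.7  1.9]
elbow [479. 589. 447.] [-7.6 -0.3  7.4  7.2]
head edge [507. 593. 205.] [-3.  -0.   2.5  2.8]
jar [500. 504.  16.] [ 1.7  0.  -1.2 -1.6]
```

```bash
python3 -m creep '[{"delta_pos":[27.4,0,28],"rot":[0,0,0],"jaw":0},{"delta_pos":[27.4,0,28],"rot":[0,0,0],"jaw":0},{"delta_pos":[27.4,0,28],"rot":[0,0,0],"jaw":0},{"delta_pos":[15.3,0,36.4],"rot":[0,0,0],"jaw":0},{"delta_pos":[15.3,0,36.4],"rot":[0,0,0],"jaw":0},{"delta_pos":[15.3,0,36.4],"rot":[0,0,0],"jaw":0},{"delta_pos":[15.3,0,36.4],"rot":[0,0,0],"jaw":0},{"delta_pos":[15.3,0,36.4],"rot":[0,0,0],"jaw":0},{"delta_pos":[15.3,0,36.4],"rot":[0,0,0],"jaw":0},{"delta_pos":[0,0,0],"rot":[0,0,0],"jaw":0}]'
```

```text
clock: 2.67
position: [420.8, 117.6, 231.9]
ee_rot: [-0.692, -0.144, 0.142, 0.693]
contact_force: [0.2, -0.9, 0.1]
gripper_width: -0.2
```

The lamp arm stays at least 120 mm off my working line. I'm continuing to hover over the breaker.

```bash
python3 -m creep '[{"delta_pos":[15.4,0,33.3],"rot":[0,0,0],"jaw":0},{"delta_pos":[15.4,0,33.3],"rot":[0,0,0],"jaw":0},{"delta_pos":[15.4,0,33.3],"rot":[0,0,0],"jaw":0},{"delta_pos":[15.4,0,33.3],"rot":[0,0,0],"jaw":0},{"delta_pos":[15.4,0,33.3],"rot":[0,0,0],"jaw":0},{"delta_pos":[15.4,0,33.3],"rot":[0,0,0],"jaw":0},{"delta_pos":[15.4,0,33.3],"rot":[0,0,0],"jaw":0},{"delta_pos":[0,35,0],"rot":[0,0,0],"jaw":0},{"delta_pos":[0,35,0],"rot":[0,0,0],"jaw":0},{"delta_pos":[0,25,0],"rot":[0,0,0],"jaw":0}]'
python3 - <<'E'
from h import *
for n in("scene","top"): cv2.imwrite(f"pics/{n}1.png",arm.get_image(n)[:,:,::-1])
a=cv2.imread("pics/scene1.png")[180:330,200:350];b=cv2.imread("pics/top1.png")[160:310,140:290]
cv2.imwrite("pics/c3.png",cv2.resize(np.hstack([a,b]),(800,400),interpolation=cv2.INTER_CUBIC))
s=arm.read_state();print(s["position"],s["contact_force"]);print(Ro.from_quat(s["ee_rot"]).as_matrix().round(3))
E
```

```text
clock: 3.5
position: [427.5, 368.6, 133.6]
ee_rot: [0.693, 0.14, -0.142, -0.692]
contact_force: [-0.5, 1.1, -0.8]
gripper_width: 0.0
[426.37733495 366.24903438 131.69050969] [-0.81183065  0.47810653 -0.34196077]
[[ 0.921 -0.007 -0.389]
 [ 0.389 -0.008  0.921]
 [-0.009 -1.    -0.005]]
```

View pics/c3.png

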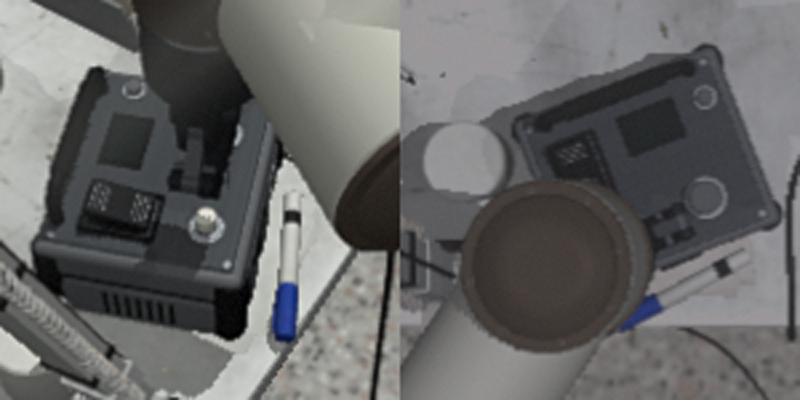

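Run:
```python
from h import *
P=np.array(arm.read_state()["position"])
for n in("scene","top"):
    print(n,proj(n,[P,P+[0,0,50],P+[0,0,100],[428.8,374.3,108]]).round(1))
a=cv2.imread("pics/scene1.png")[220:290,240:310];b=cv2.imread("pics/top1.png")[215:285,190:260]
cv2.imwrite("pics/c4.png",cv2.convertScaleAbs(cv2.resize(np.hstack([a,b]),(800,400),interpolation=cv2.INTER_CUBIC),alpha=1.8,beta=10))
```

```text
scene [[280.3 251.6]
 [279.8 234.8]
 [279.3 216. ]
 [276.9 261.6]]
top [[221.3 253.3]
 [218.9 254.1]
 [216.2 255. ]
 [218.3 251.7]]
```

View pics/c4.png

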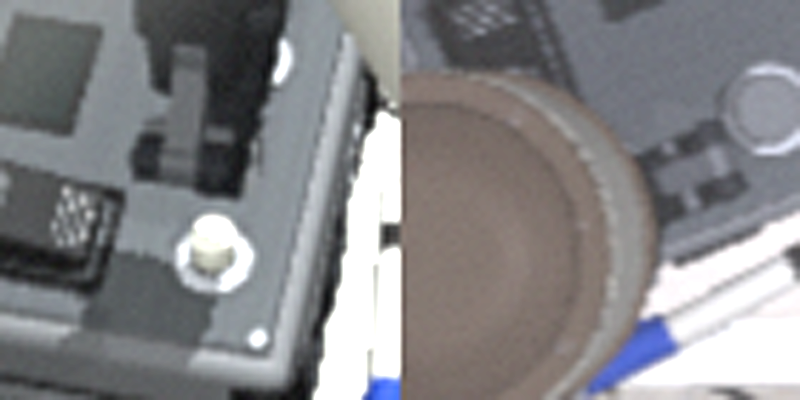

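The finger shape doesn't obviously match the predicted TCP pixel at (280,251). I'll take a settled, brightened picture with the projected TCP outline drawn on it before pressing.

Run:
```python
from h import *
s=arm.read_state();P=np.array(s["position"]);R=Ro.from_quat(s["ee_rot"]).as_matrix();print(P.round(1))
out=[]
for n,(r,c) in dict(scene=(205,235),top=(205,180)).items():
    im=arm.get_image(n)[:,:,::-1][r:r+80,c:c+80]
    im=cv2.resize((255*(im/255.)**.45).astype(np.uint8),(400,400),interpolation=cv2.INTER_CUBIC)
    for h,col in((0,(0,0,255)),(-54,(0,255,0))):
        q=np.array([P+R@[a,h,b] for a,b in((-11,-14),(11,-14),(11,14),(-11,14))])
        uv=(proj(n,q)-[c,r])*5+2
        cv2.polylines(im,[uv.astype(np.int32)],True,col,1)
    out.append(im)
cv2.imwrite("pics/c5.png",np.hstack(out))
for n,uv in(("scene",(273,252)),("top",(241,245))):
  for z in(92,132):
    r=least_squares(lambda X:(proj(n,[[X[0],X[1],z]])[0]-uv),[450,350]);print(n,z,r.x.round())
```

```text
[426.4 366.2 131.7]
scene 92 [453. 352.]
scene 132 [437. 374.]
top 92 [442. 330.]
top 132 [443. 328.]
```

View pics/c5.png

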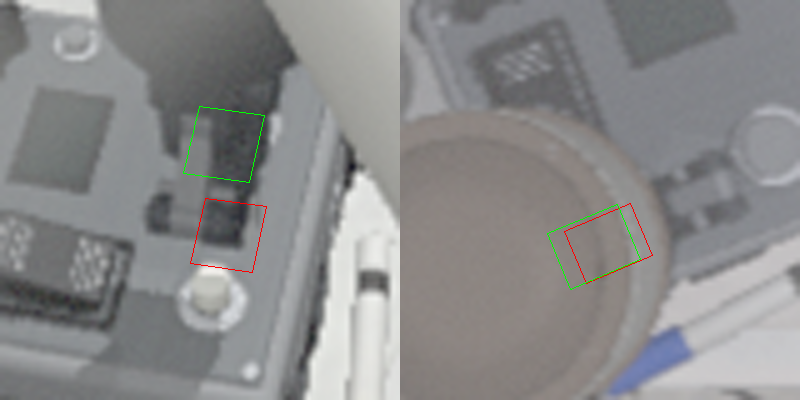

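The left dark patch (and the top-view shape) is a shadow on the panel. The finger tip itself lies about on the predicted outline. I'll correct laterally and come down to just above the pin.

```bash
python3 -m creep '[{"delta_pos":[5.4,0,6.5],"rot":[0,0,0],"jaw":0},{"delta_pos":[0,0,0],"rot":[0,0,0],"jaw":0},{"delta_pos":[0,3,0],"rot":[0,0,0],"jaw":0},{"delta_pos":[0,3,0],"rot":[0,0,0],"jaw":0},{"delta_pos":[0,3,0],"rot":[0,0,0],"jaw":0},{"delta_pos":[0,3,0],"rot":[0,0,0],"jaw":0},{"delta_pos":[0,3,0],"rot":[0,0,0],"jaw":0},{"delta_pos":[0,0,0],"rot":[0,0,0],"jaw":0},{"delta_pos":[0,0,0],"rot":[0,0,0],"jaw":0},{"delta_pos":[0,0,0],"rot":[0,0,0],"jaw":0}]'
```

```text
clock: 4.53
position: [430.9, 377.0, 121.3]
ee_rot: [0.693, 0.141, -0.141, -0.693]
contact_force: [-0.1, -0.8, -0.4]
gripper_width: -0.1
```

```bash
python3 -m creep '[{"delta_pos":[-3,0,-1.7],"rot":[0,0,0],"jaw":0},{"delta_pos":[0,2,0],"rot":[0,0,0],"jaw":0},{"delta_pos":[0,2,0],"rot":[0,0,0],"jaw":0},{"delta_pos":[0,2,0],"rot":[0,0,0],"jaw":0},{"delta_pos":[0,2,0],"rot":[0,0,0],"jaw":0},{"delta_pos":[0,0,0],"rot":[0,0,0],"jaw":0},{"delta_pos":[0,0,0],"rot":[0,0,0],"jaw":0},{"delta_pos":[0,0,0],"rot":[0,0,0],"jaw":0},{"delta_pos":[0,0,0],"rot":[0,0,0],"jaw":0},{"delta_pos":[0,0,0],"rot":[0,0,0],"jaw":0}]'
```

```text
clock: 5.37
position: [428.8, 374.3, 113.4]
ee_rot: [-0.693, -0.141, 0.141, 0.693]
contact_force: [0.4, 0.8, -0.5]
gripper_width: -0.1
```

```bash
python3 -m creep '[{"delta_pos":[0,2,0],"rot":[0,0,0],"jaw":0},{"delta_pos":[0,1.5,0],"rot":[0,0,0],"jaw":0},{"delta_pos":[0,1.5,0],"rot":[0,0,0],"jaw":0},{"delta_pos":[0,1,0],"rot":[0,0,0],"jaw":0},{"delta_pos":[0,1,0],"rot":[0,0,0],"jaw":0},{"delta_pos":[0,1,0],"rot":[0,0,0],"jaw":0},{"delta_pos":[0,0,0],"rot":[0,0,0],"jaw":0},{"delta_pos":[0,0,0],"rot":[0,0,0],"jaw":0},{"delta_pos":[0,0,0],"rot":[0,0,0],"jaw":0},{"delta_pos":[0,0,0],"rot":[0,0,0],"jaw":0}]'
```

```text
clock: 6.2
position: [428.8, 374.2, 105.2]
ee_rot: [0.693, 0.141, -0.141, -0.693]
contact_force: [-0.8, 0.3, 0.6]
gripper_width: 0.2
```

```bash
python3 -m creep '[{"delta_pos":[0,1,0],"rot":[0,0,0],"jaw":0},{"delta_pos":[0,1,0],"rot":[0,0,0],"jaw":0},{"delta_pos":[0,1,0],"rot":[0,0,0],"jaw":0},{"delta_pos":[0,0,0],"rot":[0,0,0],"jaw":0},{"delta_pos":[0,0,0],"rot":[0,0,0],"jaw":0},{"delta_pos":[0,0,0],"rot":[0,0,0],"jaw":0},{"delta_pos":[0,0,0],"rot":[0,0,0],"jaw":0},{"delta_pos":[0,0,0],"rot":[0,0,0],"jaw":0},{"delta_pos":[0,0,0],"rot":[0,0,0],"jaw":0},{"delta_pos":[0,0,0],"rot":[0,0,0],"jaw":0}]'
python3 - <<'E'
from h import *
im=arm.get_image("scene")[:,:,::-1][205:285,235:315]
cv2.imwrite("pics/c6.png",cv2.resize((255*(im/255.)**.45).astype(np.uint8),(480,480),interpolation=cv2.INTER_CUBIC));print(arm.read_state()["contact_force"])
E
```

```text
clock: 7.03
position: [428.8, 374.3, 102.3]
ee_rot: [-0.693, -0.141, 0.141, 0.693]
contact_force: [-0.3, 1.1, 0.1]
gripper_width: 0.1
[ 0.16835522 -0.42146376  0.09549584]
```

View pics/c6.png

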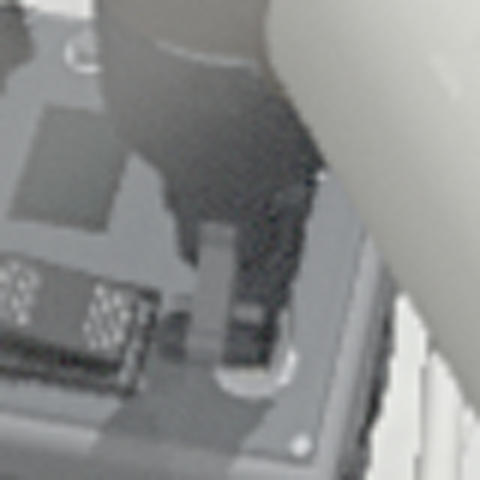

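```bash
python3 -m creep '[{"delta_pos":[0,1,0],"rot":[0,0,0],"jaw":0},{"delta_pos":[0,1,0],"rot":[0,0,0],"jaw":0},{"delta_pos":[0,0,0],"rot":[0,0,0],"jaw":0},{"delta_pos":[0,0,0],"rot":[0,0,0],"jaw":0},{"delta_pos":[0,0,0],"rot":[0,0,0],"jaw":0},{"delta_pos":[0,0,0],"rot":[0,0,0],"jaw":0},{"delta_pos":[0,0,0],"rot":[0,0,0],"jaw":0},{"delta_pos":[0,0,0],"rot":[0,0,0],"jaw":0},{"delta_pos":[0,0,0],"rot":[0,0,0],"jaw":0},{"delta_pos":[0,0,0],"rot":[0,0,0],"jaw":0}]'
```

```text
clock: 7.92
position: [428.8, 374.3, 100.3]
ee_rot: [-0.693, -0.141, 0.141, 0.693]
contact_force: [-0.7, 1.1, -0.3]
gripper_width: -0.5
```

```bash
python3 -m creep '[{"delta_pos":[0,-10,0],"rot":[0,0,0],"jaw":0},{"delta_pos":[0,-25,0],"rot":[0,0,0],"jaw":0},{"delta_pos":[14.8,-5,-0.3],"rot":[0,0,0],"jaw":0},{"delta_pos":[14.8,0,-0.3],"rot":[0,0,0],"jaw":0},{"delta_pos":[14.8,0,-0.3],"rot":[0,0,0],"jaw":0},{"delta_pos":[14.8,0,-0.3],"rot":[0,0,0],"jaw":0},{"delta_pos":[14.8,0,-0.3],"rot":[0,0,0],"jaw":0},{"delta_pos":[0,0,0],"rot":[0,0,0],"jaw":0},{"delta_pos":[0,0,0],"rot":[0,0,0],"jaw":0},{"delta_pos":[0,0,0],"rot":[0,0,0],"jaw":0}]'
python3 - <<'E'
from h import *
im=arm.get_image("scene")[:,:,::-1][205:285,235:315]
cv2.imwrite("pics/c7.png",cv2.resize((255*(im/255.)**.45).astype(np.uint8),(480,480),interpolation=cv2.INTER_CUBIC))
print([(d["location"],d["p"]) for d in arm.find_in("scene","breaker_top")],proj("scene",[[428.8,374.3,108],[428.8,374.3,100]]))
E
```

```text
clock: 8.75
position: [497.0, 401.4, 140.5]
ee_rot: [0.693, 0.141, -0.141, -0.693]
contact_force: [0.5, 0.5, -0.0]
gripper_width: -0.1
[([277.2, 262.7], 0.48)] [[276.89719122 261.60916147]
 [276.99241287 264.01774551]]
```

View pics/c7.png

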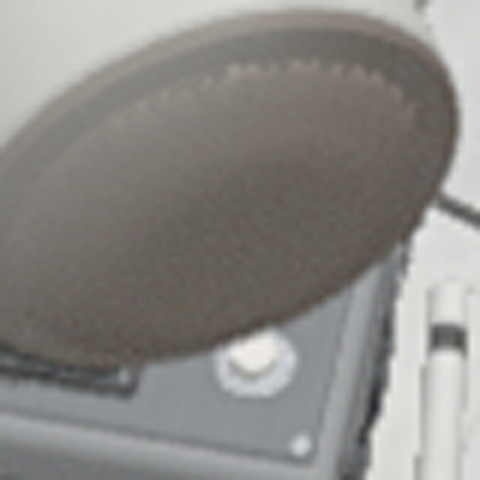

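Run:
```python
from h import *
a=cv2.imread("pics/scene0.png").mean(2);b=arm.get_image("scene").mean(2)
print(a[254:274,274:281].mean(1).round());print(b[254:274,274:281].mean(1).round())
```

```text
[ 70.  70.  67.  84. 141. 189. 199. 200. 193. 167. 102.  87.  84.  81.
 102. 111. 108.  66.  70.  72.]
[ 28.  27.  28.  27.  23.  26.  56. 122. 184. 207. 202. 179. 135. 111.
 136. 150. 126.  72.  70.  73.]
```

The pin is in: its bright top moved down 2.5 px, as expected for 8 mm. Next is the rocker.

```bash
python3 -m creep '[{"delta_pos":[0.7,12,0],"rot":[0,0,0],"jaw":0},{"delta_pos":[0,10,0],"rot":[0,0,0],"jaw":0},{"delta_pos":[0,4,0],"rot":[0,0,0],"jaw":0},{"delta_pos":[0,2,0],"rot":[0,0,0],"jaw":0},{"delta_pos":[0,2,0],"rot":[0,0,0],"jaw":0},{"delta_pos":[0,1,0],"rot":[0,0,0],"jaw":0},{"delta_pos":[0,1,0],"rot":[0,0,0],"jaw":0},{"delta_pos":[0,1,0],"rot":[0,0,0],"jaw":0},{"delta_pos":[0,0,0],"rot":[0,0,0],"jaw":0},{"delta_pos":[0,0,0],"rot":[0,0,0],"jaw":0}]'
```

```text
clock: 9.73
position: [498.3, 402.3, 107.4]
ee_rot: [-0.693, -0.141, 0.141, 0.693]
contact_force: [-0.1, -0.9, 0.6]
gripper_width: 0.2
```

```bash
python3 -m creep '[{"delta_pos":[0,1,0],"rot":[0,0,0],"jaw":0},{"delta_pos":[0,1,0],"rot":[0,0,0],"jaw":0},{"delta_pos":[0,1,0],"rot":[0,0,0],"jaw":0},{"delta_pos":[0,0,0],"rot":[0,0,0],"jaw":0},{"delta_pos":[0,0,0],"rot":[0,0,0],"jaw":0},{"delta_pos":[0,0,0],"rot":[0,0,0],"jaw":0},{"delta_pos":[0,0,0],"rot":[0,0,0],"jaw":0},{"delta_pos":[0,0,0],"rot":[0,0,0],"jaw":0},{"delta_pos":[0,0,0],"rot":[0,0,0],"jaw":0},{"delta_pos":[0,0,0],"rot":[0,0,0],"jaw":0}]'
```

```text
clock: 10.57
position: [498.7, 402.5, 105.5]
ee_rot: [-0.693, -0.142, 0.14, 0.693]
contact_force: [-0.8, -0.1, 5.3]
gripper_width: -0.2
```

```bash
python3 -m creep '[{"delta_pos":[0,0.6,0],"rot":[0,0,0],"jaw":0},{"delta_pos":[0,0,0],"rot":[0,0,0],"jaw":0},{"delta_pos":[0,0,0],"rot":[0,0,0],"jaw":0},{"delta_pos":[0,0,0],"rot":[0,0,0],"jaw":0},{"delta_pos":[0,0,0],"rot":[0,0,0],"jaw":0},{"delta_pos":[0,0,0],"rot":[0,0,0],"jaw":0},{"delta_pos":[0,0,0],"rot":[0,0,0],"jaw":0},{"delta_pos":[0,0,0],"rot":[0,0,0],"jaw":0},{"delta_pos":[0,0,0],"rot":[0,0,0],"jaw":0},{"delta_pos":[0,0,0],"rot":[0,0,0],"jaw":0}]'
```

```text
clock: 11.4
position: [498.7, 402.5, 105.4]
ee_rot: [-0.693, -0.142, 0.14, 0.693]
contact_force: [-0.5, -0.4, 6.7]
gripper_width: 0.0
```

Extra command no longer moves the tip (force 6.7 N), so the rocker seems to be at its stop. I'll lift, move to hover over the output button, and look.

```bash
python3 -m creep '[{"delta_pos":[0,-10,0],"rot":[0,0,0],"jaw":0},{"delta_pos":[0,-30,0],"rot":[0,0,0],"jaw":0},{"delta_pos":[-17.5,0,-19.7],"rot":[0,0,0],"jaw":0},{"delta_pos":[-17.5,0,-19.7],"rot":[0,0,0],"jaw":0},{"delta_pos":[-17.5,0,-19.7],"rot":[0,0,0],"jaw":0},{"delta_pos":[-17.5,0,-19.7],"rot":[0,0,0],"jaw":0},{"delta_pos":[0,0,0],"rot":[0,0,0],"jaw":0},{"delta_pos":[0,0,0],"rot":[0,0,0],"jaw":0},{"delta_pos":[0,0,0],"rot":[0,0,0],"jaw":0},{"delta_pos":[0,0,0],"rot":[0,0,0],"jaw":0}]'
python3 - <<'E'
from h import *
b=cv2.imread("pics/scene0.png")[230:290,220:300];im=arm.get_image("scene")[:,:,::-1][230:290,220:300]
cv2.imwrite("pics/c8.png",cv2.resize((255*(np.hstack([b,im])/255.)**.45).astype(np.uint8),(800,300),interpolation=cv2.INTER_CUBIC))
E
```

```text
clock: 12.23
position: [464.9, 303.1, 143.8]
ee_rot: [-0.693, -0.141, 0.141, 0.693]
contact_force: [-0.1, -0.5, -1.0]
gripper_width: 0.0
```

View pics/c8.png

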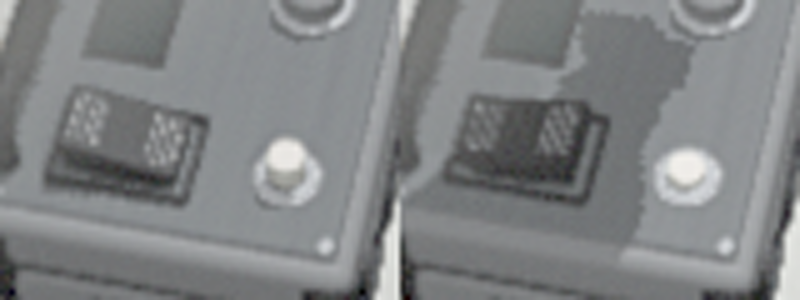

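Compared with the start, the right half shows the rocker flipped over and the breaker in. Now I'll tap the output button: about 5 mm, then straight up.

```bash
python3 -m creep '[{"delta_pos":[0,15,0],"rot":[0,0,0],"jaw":0},{"delta_pos":[0,12,0],"rot":[0,0,0],"jaw":0},{"delta_pos":[0,4,0],"rot":[0,0,0],"jaw":0},{"delta_pos":[0,3,0],"rot":[0,0,0],"jaw":0},{"delta_pos":[0,2,0],"rot":[0,0,0],"jaw":0},{"delta_pos":[0,2,0],"rot":[0,0,0],"jaw":0},{"delta_pos":[0,2,0],"rot":[0,0,0],"jaw":0},{"delta_pos":[0,1,0],"rot":[0,0,0],"jaw":0},{"delta_pos":[0,0,0],"rot":[0,0,0],"jaw":0},{"delta_pos":[0,0,0],"rot":[0,0,0],"jaw":0}]'
```

```text
clock: 13.12
position: [464.7, 302.6, 103.4]
ee_rot: [-0.693, -0.141, 0.14, 0.693]
contact_force: [-1.7, 0.2, 2.9]
gripper_width: -0.0
```

```bash
python3 -m creep '[{"delta_pos":[0,1,0],"rot":[0,0,0],"jaw":0},{"delta_pos":[0,1,0],"rot":[0,0,0],"jaw":0},{"delta_pos":[0,0,0],"rot":[0,0,0],"jaw":0},{"delta_pos":[0,0,0],"rot":[0,0,0],"jaw":0},{"delta_pos":[0,0,0],"rot":[0,0,0],"jaw":0},{"delta_pos":[0,0,0],"rot":[0,0,0],"jaw":0},{"delta_pos":[0,0,0],"rot":[0,0,0],"jaw":0},{"delta_pos":[0,0,0],"rot":[0,0,0],"jaw":0},{"delta_pos":[0,0,0],"rot":[0,0,0],"jaw":0},{"delta_pos":[0,0,0],"rot":[0,0,0],"jaw":0}]'
```

```text
clock: 13.95
position: [464.7, 302.6, 100.9]
ee_rot: [-0.693, -0.141, 0.14, 0.693]
contact_force: [-1.0, 2.7, 3.7]
gripper_width: 0.0
```

Force is 3.7 N at z = 100.9, about 5–6 mm in, so the tap counts. I'll release and retreat clear.

```bash
python3 -m creep '[{"delta_pos":[0,-8,0],"rot":[0,0,0],"jaw":0},{"delta_pos":[0,-25,0],"rot":[0,0,0],"jaw":0},{"delta_pos":[0,-35,0],"rot":[0,0,0],"jaw":0},{"delta_pos":[0,-35,0],"rot":[0,0,0],"jaw":0},{"delta_pos":[-15.5,0,-36],"rot":[0,0,0],"jaw":0},{"delta_pos":[-15.5,0,-36],"rot":[0,0,0],"jaw":0},{"delta_pos":[-15.5,0,-36],"rot":[0,0,0],"jaw":0},{"delta_pos":[-15.5,0,-36],"rot":[0,0,0],"jaw":0},{"delta_pos":[-15.5,0,-36],"rot":[0,0,0],"jaw":0},{"delta_pos":[-15.5,0,-36],"rot":[0,0,0],"jaw":0}]'
python3 -m creep '[{"delta_pos":[0,0,0],"rot":[0,0,0],"jaw":0},{"delta_pos":[0,0,0],"rot":[0,0,0],"jaw":0},{"delta_pos":[0,0,0],"rot":[0,0,0],"jaw":0},{"delta_pos":[0,0,0],"rot":[0,0,0],"jaw":0},{"delta_pos":[0,0,0],"rot":[0,0,0],"jaw":0},{"delta_pos":[0,0,0],"rot":[0,0,0],"jaw":0},{"delta_pos":[0,0,0],"rot":[0,0,0],"jaw":0},{"delta_pos":[0,0,0],"rot":[0,0,0],"jaw":0},{"delta_pos":[0,0,0],"rot":[0,0,0],"jaw":0},{"delta_pos":[0,0,0],"rot":[0,0,0],"jaw":0}]'
python3 - <<'E'
from h import *
o=[]
for n,(r,c) in dict(scene=(190,200),top=(160,140)).items():
    a=cv2.imread(f"pics/{n}0.png")[r:r+150,c:c+150];b=arm.get_image(n)[:,:,::-1][r:r+150,c:c+150];o.append(np.hstack([a,b]))
cv2.imwrite("pics/c9.png",cv2.resize((255*(np.vstack(o)/255.)**.6).astype(np.uint8),(600,600),interpolation=cv2.INTER_CUBIC))
E
```

```text
clock: 14.78
position: [461.2, 64.3, 203.1]
ee_rot: [0.693, 0.139, -0.142, -0.693]
contact_force: [0.8, 0.1, 0.7]
gripper_width: -0.1
clock: 15.62
position: [463.0, 67.2, 203.7]
ee_rot: [0.693, 0.141, -0.141, -0.693]
contact_force: [0.1, 0.2, -0.4]
gripper_width: 0.3
```

View pics/c9.png

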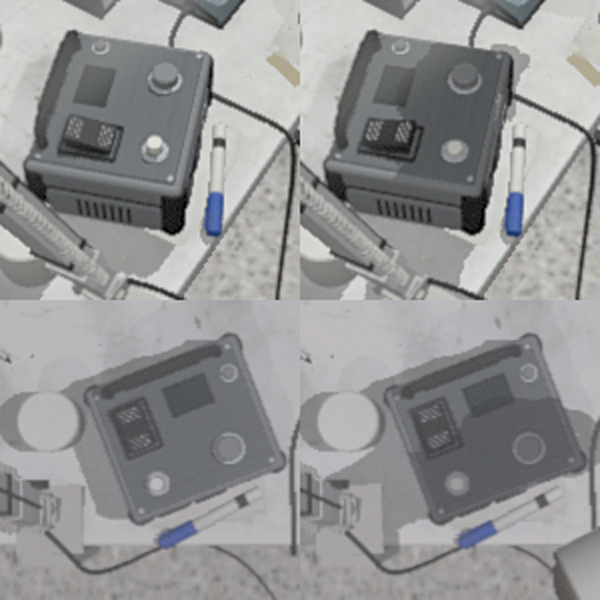

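The before and after views match: the pack, marker and jar are unmoved, the breaker is in, the rocker is flipped and the output button is back up. I'm handing in.

```bash
python3 -c "
from bench import arm
print(arm.job_done())"
```

```text
the job is handed in; nothing more can be done
None
```

The pack is back on, and I handed the job in at about 15.7 s, well inside the 38 s limit. With closed fingers I did the steps in the order asked:
- **Breaker:** I pushed the pin in.
- **Rocker:** I pressed the far end until it flipped, at about 6.7 N.
- **Output button:** I tapped it about 5–6 mm down, at about 3.7 N, and let it go.

**Last checks:** The final pictures from both cameras show the breaker pin low, the rocker's near end raised and the output button up. The pack, marker and jar look unmoved. I did not compare the glue bottle in the final pictures, but the arm never went near it at low height. I never went over the lamp button. The arm ended clear of everything, with no force on the tool beyond sensor noise.

**Checks that disagreed:** No clear force showed while I pushed the breaker pin, probably because I read it only at the end of each step. So I confirmed the pin from the picture instead: its top had moved down about 2.5 pixels, which matches 8 mm. The output tap's depth is worked out from force and height, not measured directly.

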